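# Tip a blank out of its ejector nest and set it on the planing board

## Robot

A 6-joint arm with a two-finger parallel gripper is mounted at the origin on the work surface; the furniture and walls round the work are solid. World frame = base frame: x ahead of the robot, y to its left, z up, the work surface at z = 0. Lengths are in m, angles in rad, forces in N, time in s.
With the tool pointing down it reaches from about 0.3 to 0.875 m from the base axis. Payload 4.2 kg.
Tool frame: the origin (TCP) lies between the finger pads; the fingertips stand 19 mm ahead of it and the grasp point (between the pads) is the TCP; z points along the fingers, y is the line along which they close (so a half turn about z gives the same grasp; the last joint's range is limited). The gripper opens to 85 mm and grips with 20 to 120 N. Pads are 22 mm wide; open, the fingers measure 114 mm over their backs; the gripper's body (76 mm by 85 mm) begins 54 mm behind the grasp point. The pads swing forward as they close: fully open they stand 13 mm farther back than shut.
Start: joints at [1.103, 0.32, 1.565, -0, 1.257, -0.02], TCP at [0.249, 0.518, 0.25] pointing down, gripper open.
Joint ranges: [-3.11, 3.11], [-0.84, 2.01], [0.21, 2.61], [-1.34, 4.49], [0.05, 2.63], [-2.56, 2.56]. Speed limits (rad/s): [2.57, 2.57, 3.14, 3.14, 3.14, 3.14].

## Interface

Orientations are given as a unit quaternion [w, x, y, z].
In Python, from rig import env gives the robot as it stands.
- The arm moves only by the tool jog_arm, never from a script. Its argument "series" is a list of rows, each a list of 4 numbers: the shift along the tool's x, y, z each as a share of 3 cm, from -1 to 1, then the turn about the tool's z as a share of 8 degrees, from -1 to 1. A call has 1 to 8 rows; each row shifts and turns the commanded pose from where the row before left it, along the tool's axes as they then stand; what a row does not reach is not made up. A row lasts 1/10 s, in which the tool goes at most 50 mm and 8.59 degrees, less where a joint would pass 70% of its speed; a pose out of reach is approached as far as the arm can. A call with a number of a shift or a turn outside -1 to 1 is refused whole. A call with a gripper value outside its range is refused whole. "claw" is the opening, from 0 (shut) to 1 (fully open), set as the call begins (left out, the last holds). The fingers move at their own pace and stop on an object; "newtons" is the grip in N (left out, the last holds). Time passes only in rows, so rows that do not move let the fingers close. It gives the time, the measured TCP pose, the force, the opening and the grip force at its end, in the units of the state.
- env.observe(): the state, without advancing time (a new reading comes with each control period).
- env.grab_frame(name): name is "side" or "top" or "wrist"; returns (picture, depth): 480x640x3 uint8, red, green, blue; 480x640 float32, m along the optical axis (not along the pixel's ray), 0 where there is no reading.
- env.get_calibration(name): a dict with "fx", "fy", "cx", "cy" (pixels), "eye" and "orientation" of the camera in the world; the wrist camera has in their place "T_tool_cam" (4x4, takes a point from camera to tool coordinates, whose origin is the TCP and whose axes are the flange's). Camera axes: x right, y down, z forward; pixel columns grow to the right and rows downward; lengths in m; the calibration is good to about 2 mm. A picture is of the moment at which its call begins: read the wrist's pose just before it. get_calibration takes no time and is no camera call.
- env.close_job(): hands the job in; it is judged then, once.
The state is a dict: "t": time; "qpos": joint angles; "joint_velocities": joint speeds; "joint_efforts": joint torques, N m; "position": TCP position; "tcp_rot": TCP orientation; "contact_force": force on the tool from outside, world axes, zero at the start; "wrist_torque": the same for the moment, N m; "width": finger opening in m; "grasp_force": force on a finger pad.
Only numpy, scipy, OpenCV 4.12 (cv2) and the standard library are available. Lean on these libraries where they do the work, as an engineer would, in place of code of your own. Each camera call takes 0.05 s, during which the arm holds its last target. There are 200 camera calls.

## Task

The wooden blank sits sunk in the ejector nest: press the tab under the nest's canopy down to its stop, without forcing it, so that the other end lifts the blank and tips it up. Then take the blank out and lay it flat on the planing board, pointing along the board, with its end snug against the stop strip, and let go. Leave the block plane, the screwdriver and the glue bottle where they are.

Things in the scene. Friction and masses are not known exactly. Their poses are not given: they have to be found in the camera images.
- nest: Ejector nest, a fixed wooden fixture, 235 x 120 mm, origin on the table at its middle. x runs from the tab (front) to the far end, y left, z up. Its trough, 38 mm wide inside, spans x = -0.040 to 0.097; floor (two rails) z = 0.038, side walls (out to y = +-0.029) and far wall up to z = 0.064, front lip up to z = 0.048.
- canopy (a point): Centre of the underside of the nest's flat canopy over the tab, fixed at x = -0.081, z = 0.190 of the nest; 58 mm along x, 116 mm wide, 5 mm thick, on two 12 mm posts at x = -0.066, y = +-0.047. A tool pointing straight down cannot reach the tab; one leaning back 30 to 45 degrees from vertical, fingers pointing down and ahead along the nest's +x, can.
- tab (a point): Centre of the top face of the steel press tab (28 mm along the nest's x, 40 mm wide). It is at x = -0.096, z = 0.050 of the nest when the rocker reads 0, and about x = -0.100, z = 0.018 at its stop. It needs about 6 to 9 N to move, all the way down, and stays where it is left; more than 60 N is forcing it.
- rocker (a joint): Angle in rad of the stiff rocker that carries the tab; pivot along the nest's y at x = -0.030, z = 0.026. 0 = level; starts at -0.06 to 0, grows as the tab goes down, hard stop at 0.46. Its other arm (16 mm wide, reaching x = 0.09) lies between the rails and lifts the blank's far end.
- blank_center (a point): Centre of the blank, a loose bar of light wood, 32 x 130 x 32 mm, about 0.09 kg, y its long axis, z up. It lies sunk along the trough, top 6 mm above the walls, 3 mm clear of them: too little to grip. With the tab at its stop the far (+x) end is tipped up about 25 degrees, its underside 80 to 95 mm above the table, free to be gripped across the 32 mm width.
- board: Planing board, fixed plywood, 220 (x) x 140 (y) x 18 mm, origin at the middle of its underside, x away from the robot, top face z = 0.018. Across its far end a wooden stop strip, 120 mm wide, x = 0.095 to 0.110, top at z = 0.028. A blank lying flat along x with its end against the strip has its centre at x = 0.030, z = 0.034 of the board.
- block_plane: Bystander: block plane, 48 x 171 x 54 mm, origin at the middle of its underside, long along its y. Not to be moved.
- screwdriver: Bystander: screwdriver lying down, 29 x 165 x 28 mm, origin at the middle of its underside, long along its y. Not to be moved.
- glue_bottle: Bystander: white glue bottle, 49 x 67 x 209 mm, standing, origin at the middle of its base. Not to be moved.
Things that resemble listed ones, but are neither listed nor needed, are in the scene too. Leave any red look-alike of the part that bears blank_center alone.

How it is judged:
By the outcome, as a careful person would: the job done as asked, in the order asked, and still so for the second after the job is handed in, with the robot touching nothing.
It also fails if it takes over 64 s, if anything falls off the work surface, if the arm or the gripper's body presses on something with over 40 N, if the wrist force passes 120 N, or if a joint passes its speed limit or range.

## Working session

There is one attempt and no reset: what is moved stays moved. The work goes in short steps, Python scripts to look and compute and a tool call to move; the robot and the scene stay as the last step left them, time stands still between calls to the robot, and variables do not carry over. Pictures are saved under pics/ and viewed, at most 10 in all, crops included, and the job is handed in when it is done.

Besides the shell and the picture viewer there is one more tool, called after "Request:" by a JSON object that holds its "op" and its "data", one argument or row to a line. jog_arm: Moves the arm, as the interface text tells. Shift numbers are shares of 3 cm and turn numbers shares of 8 degrees, none past 1 either way. Its arguments: {"type":"object","properties":{"series":{"type":"array"},"claw":{"type":"number"},"newtons":{"type":"number"}},"required":["series"]}

```bash
ls; mkdir -p pics
cat > h.py <<'E'
import numpy as np,cv2
from scipy.spatial.transform import Rotation as R
from rig import env
def rot(q): return R.from_quat([q[1],q[2],q[3],q[0]]).as_matrix()
def cam(name):
    c=env.get_calibration(name)
    if name=='wrist':
        s=env.observe();T=np.eye(4);T[:3,:3]=rot(s['tcp_rot']);T[:3,3]=s['position']
        T=T@np.array(c['T_tool_cam']);return c,T[:3,:3],T[:3,3]
    return c,rot(c['orientation']),np.array(c['eye'])
def grab(name,fn):
    c=cam(name);p,d=env.grab_frame(name);cv2.imwrite(f'pics/{fn}.png',p[:,:,::-1]);np.savez(f'{fn}.npz',p=p,d=d,Rm=c[1],e=c[2],K=[c[0][k] for k in('fx','fy','cx','cy')])
def load(fn):
    z=np.load(f'{fn}.npz');p,d,Rm,e,K=[z[k] for k in('p','d','Rm','e','K')]
    v,u=np.mgrid[:480,:640];P=np.stack([(u-K[2])/K[0]*d,(v-K[3])/K[1]*d,d],-1)@Rm.T+e
    return p,d,P,Rm,e,K
def ray(fn,u,v,z):
    p,d,P,Rm,e,K=load(fn);r=Rm@np.array([(u-K[2])/K[0],(v-K[3])/K[1],1]);return e+r*(z-e[2])/r[2]
E
python3 - <<'E'
from h import *
for n in('top','side','wrist'):grab(n,n+'0');print(n,cam(n))
a=cv2.imread('pics/top0.png')
print(env.observe())
E
```

```text
pics
top ({'fx': 558.3406287364991, 'fy': 558.3406287364991, 'cx': 319.8763252072268, 'cy': 246.5266050341228, 'eye': array([0.0605382 , 0.18760824, 1.85100261]), 'orientation': array([ 0.07026926, -0.51647899,  0.84575631, -0.11405237])}, array([[-0.45662336, -0.85760198,  0.23667265],
       [-0.88965949,  0.44048301, -0.12033583],
       [-0.00105004, -0.26550622, -0.96410857]]), array([0.0605382 , 0.18760824, 1.85100261]))
side ({'fx': 498.5097965386907, 'fy': 498.5097965386907, 'cx': 319.34477141031533, 'cy': 245.88996940103146, 'eye': array([-0.06556988, -1.13893846,  0.68971781]), 'orientation': array([-0.52997293,  0.81700036, -0.18623187,  0.13021828])}, array([[ 0.89672178, -0.16627868,  0.41017246],
       [-0.44232733, -0.36889277,  0.81747456],
       [ 0.01538107, -0.91447773, -0.40434379]]), array([-0.06556988, -1.13893846,  0.68971781]))
wrist ({'fx': 406.93279166071585, 'fy': 406.93279166071585, 'cx': 320.0232603289707, 'cy': 237.97493103058534, 'T_tool_cam': array([[-3.73018027e-04, -9.59017887e-01, -2.83345289e-01,
         7.25863569e-02],
       [ 9.99999646e-01,
[... 471 characters left out ...]
, 'qpos': array([ 1.10300257e+00,  3.20120443e-01,  1.56537703e+00, -2.78070738e-06,
        1.25739030e+00, -1.99849070e-02]), 'joint_velocities': array([-0.00236145, -0.0015478 , -0.00486319,  0.00013283,  0.00011948,
       -0.00046994]), 'joint_efforts': array([ 4.95670392e-04, -4.15840924e+01, -2.34346300e+01,  9.41985536e-05,
        5.91747521e-03, -9.65316445e-06]), 'position': array([0.24881619, 0.5180184 , 0.24969797]), 'tcp_rot': array([-1.55089410e-04,  2.22037804e-01,  9.75037842e-01, -6.28718306e-04]), 'contact_force': array([ 0.17312708,  0.22641513, -0.94098008]), 'wrist_torque': array([-0.03504903, -0.05041166, -0.05045283]), 'grasp_force': 0.0, 'width': 0.08543931780061889}
```

View pics/top0.png

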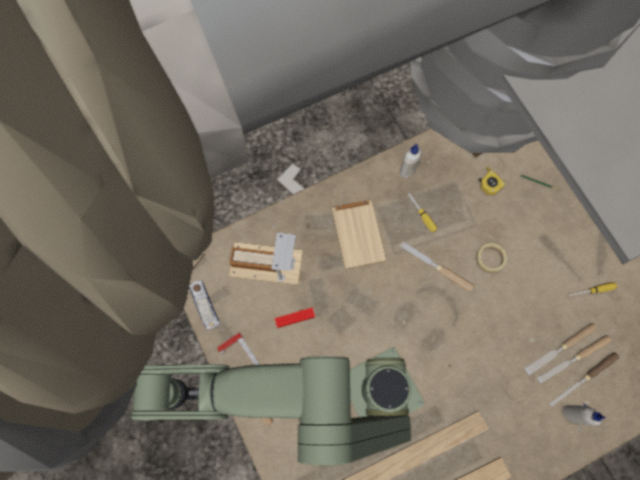

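View pics/side0.png

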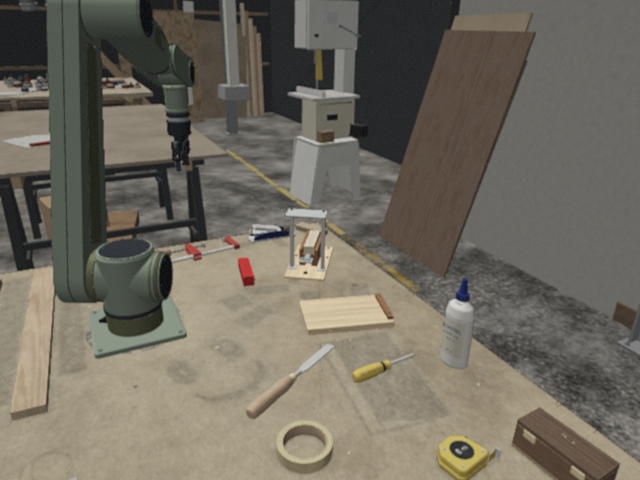

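The top view shows the nest at about (266,262), with its canopy at (285,252) and trough to the left. The board is at (358,233) with its strip at (352,205), and the red look-alike bar is at (295,318). The wooden bar in the trough at about (258,258) should be the blank; I'll confirm that in a crop.

Run:
```python
from h import *
p,d,P,Rm,e,K=load('top0')
for n,(u,v,z) in dict(nestTL=(232,243,.0),nestBL=(231,278,0),nestBR=(300,284,0),canopy=(285,252,.195)).items():print(n,ray('top0',u,v,z).round(3),P[v,u].round(3))
t=cv2.imread('pics/top0.png')[185:305,215:400];t=cv2.resize(t,None,fx=4,fy=4,interpolation=cv2.INTER_CUBIC)
s=cv2.imread('pics/side0.png')[200:340,270:410];s=cv2.resize(s,None,fx=4,fy=4,interpolation=cv2.INTER_CUBIC)
cv2.imwrite('pics/c1.png',cv2.resize(t,(740,480)));cv2.imwrite('pics/c2.png',s)
def rect(m,name):
    q=P[m][:,:2].astype(np.float32);print(name,len(q),cv2.minAreaRect(q*1000),q.mean(0))
z=P[...,2];roi=np.zeros_like(z,bool);roi[185:310,215:320]=1;v=d>0
rect(roi&v&(z>.185)&(z<.205),'canopy')
rect(roi&v&(z>.055)&(z<.08),'walls+blank')
rect(roi&v&(z>.008)&(z<.035),'nest base')
r2=np.zeros_like(roi);r2[190:275,325:392]=1
rect(r2&v&(z>.010)&(z<.05),'board')
print(np.histogram(z[roi&v],bins=np.arange(-.01,.22,.01)))
print(np.histogram(z[r2&v],bins=np.arange(-.01,.05,.004)))
```

```text
nestTL [0.664 0.22  0.   ] [ 0.667  0.22  -0.008]
nestBL [0.554 0.275 0.   ] [0.554 0.275 0.002]
nestBR [0.429 0.076 0.   ] [ 0.43   0.076 -0.005]
canopy [0.5   0.084 0.195] [0.501 0.084 0.193]
canopy 678 ((506.42999267578125, 88.31094360351562), (58.711036682128906, 116.7500228881836), 55.705081939697266) [0.5051065  0.08877195]
walls+blank 733 ((547.7638549804688, 159.48330688476562), (214.41671752929688, 76.83164978027344), 47.4550666809082) [0.5670991 0.1814809]
nest base 1132 ((597.365234375, 116.70851135253906), (354.2610168457031, 443.64910888671875), 62.85034942626953) [0.54095817 0.13668464]
board 2546 ((500.5725402832031, -185.3822784423828), (230.628173828125, 303.14984130859375), 62.61741256713867) [ 0.49242336 -0.17775126]
(array([3668, 4766,  618,   37,   53,   51,  134,  441,  205,    6,    3,
          3,    3,    3,    4,    2,    2,    3,    1,   49,  533,  105]), array([-0.01,  0.  ,  0.01,  0.02,  0.03,  0.04,  0.05,  0.06,  0.07,
        0.08,  0.09,  0.1 ,  0.11,  0.12,  0.13,  0.14,  0.15,  0.16,
        0.17,  0.18,  0.19,  0.2 ,  0.21]))
(array([236, 643, 968, 806, 414, 421, 680, 738, 459, 179,  55,  14,   0,
         0]), array([-0.01 , -0.006, -0.002,  0.002,  0.006,  0.01 ,  0.014,  0.018,
        0.022,  0.026,  0.03 ,  0.034,  0.038,  0.042,  0.046]))
```

View pics/c1.png

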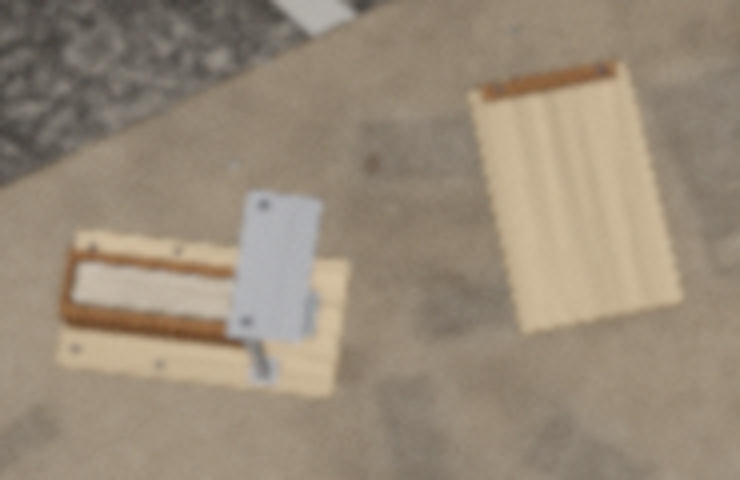

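View pics/c2.png

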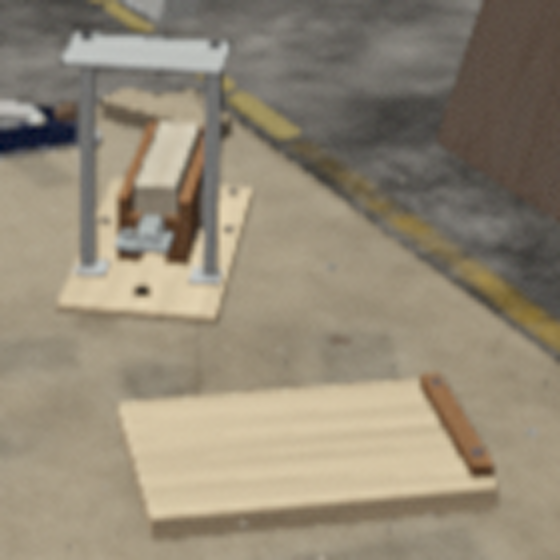

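The crops show the pale wooden bar in the walled trough at top-view px (215+150/4, 185+285/4), about (252,257). It is the blank. The red bar at (295,318) lies loose on the table, so it's the look-alike to leave. The board's strip is at its upper end. Next I'll refine the corners.

```bash
cat > fit.py <<'E'
from h import *
f=lambda x,y,z:ray('top0',215+x/4-.4,185+y/4-.4,z)[:2]
def fit(model,pts):
    M=np.array(model,float);Q=np.array(pts);mc,qc=M.mean(0),Q.mean(0);a=M-mc;b=Q-qc
    th=np.arctan2((a[:,0]*b[:,1]-a[:,1]*b[:,0]).sum(),(a*b).sum());c,s=np.cos(th),np.sin(th);r=np.array([[c,-s],[s,c]])
    t=qc-r@mc;return np.degrees(th),t,(Q-(M@r.T+t)).round(4)
if __name__=='__main__':
    # nest: canopy corners at z .195, base corners z~.01, wall far corners z .064
    m=[(-.110,-.058),(-.110,.058),(-.052,.058)]
    q=[f(322,198,.195)if 0 else f(309,341,.195)]
    can=[f(247,192,.195),f(322,200,.195),f(305,341,.195),f(229,334,.195)]
    base=[f(76,232,.01),f(57,367,.01),f(331,396,.01),f(350,261,.01)]
    wal=[f(70,250,.064),f(61,322,.064)]
    # image up = world +x,  -y  ; nest x = image left; nest y(left of +x)= image down
    cm=[(-.052,-.058),(-.110,-.058),(-.110,.058),(-.052,.058)]
    bm=[(.1175,-.06),(.1175,.06),(-.1175,.06),(-.1175,-.06)]
    print('can',fit(cm,can));print('base',fit(bm,base));print('both',fit(cm+bm,can+base))
    bd=[f(469,92,.018),f(683,300,.018),f(524,333,.018)]
    print('board',fit([(.11,.07),(-.11,-.07),(-.11,.07)],bd))
    print('strip', [f(*a,.028) for a in((483,87),(487,101),(613,63),(617,77))])
E
python3 fit.py
```

```text
can (np.float64(56.98433987045329), array([0.549088  , 0.15471386]), array([[-0.0009,  0.0009],
       [-0.0016,  0.0008],
       [ 0.0014, -0.001 ],
       [ 0.0011, -0.0006]]))
base (np.float64(56.59503848395368), array([0.54543863, 0.14853883]), array([[-0.0002,  0.0009],
       [-0.0001, -0.0013],
       [ 0.0015,  0.0006],
       [-0.0011, -0.0002]]))
both (np.float64(56.67940073737787), array([0.54744375, 0.15150842]), array([[ 0.0011,  0.0042],
       [ 0.0007,  0.0039],
       [ 0.0034,  0.0016],
       [ 0.0028,  0.0022],
       [-0.0021, -0.0023],
       [-0.002 , -0.0043],
       [-0.0006, -0.0022],
       [-0.0033, -0.0032]]))
board (np.float64(-15.439170213034114), array([ 0.49224341, -0.18014267]), array([[-0.0007, -0.0002],
       [ 0.0009,  0.0011],
       [-0.0002, -0.0009]]))
strip [array([ 0.61171906, -0.15322839]), array([ 0.59882199, -0.15037974]), array([ 0.57975858, -0.26358858]), array([ 0.56687978, -0.26053668])]
```

Run:
```python
from h import *
p,d,P,Rm,e,K=load('side0');s=env.observe();T=rot(s['tcp_rot'])
q=(P-np.array(s['position']))@T; m=(d>0)&(np.hypot(q[...,0],q[...,1])<.12)&(q[...,2]<.05)&(q[...,2]>-.35)
for a in np.arange(-.30,.03,.02):
    k=m&(q[...,2]>=a)&(q[...,2]<a+.02)
    if k.any():print(round(a,2),k.sum(),'x',np.percentile(q[k][:,0],[2,98]).round(3),'y',np.percentile(q[k][:,1],[2,98]).round(3))
```

```text
-0.3 289 x [-0.061  0.05 ] y [-0.104  0.015]
-0.28 250 x [-0.06  0.05] y [-0.055  0.009]
-0.26 151 x [-0.038  0.029] y [-0.04  -0.003]
-0.24 150 x [-0.036  0.026] y [-0.038  0.002]
-0.22 156 x [-0.037  0.029] y [-0.04  -0.004]
-0.2 155 x [-0.037  0.028] y [-0.039 -0.002]
-0.18 131 x [-0.037  0.026] y [-0.039 -0.005]
-0.16 165 x [-0.039  0.03 ] y [-0.039  0.008]
-0.14 151 x [-0.039  0.031] y [-0.042 -0.002]
-0.12 106 x [-0.037  0.023] y [-0.067  0.011]
-0.1 126 x [-0.022  0.01 ] y [-0.074  0.059]
-0.08 105 x [-0.02  0.01] y [-0.075  0.069]
-0.06 101 x [-0.018  0.009] y [-0.077  0.07 ]
-0.04 76 x [-0.013  0.008] y [-0.062  0.052]
-0.02 77 x [-0.013  0.007] y [-0.059  0.05 ]
0.0 9 x [-0.011  0.005] y [-0.051  0.049]
```

Request:
{"op": "jog_arm", "data": {
  "series": [
    [0,0,-1,0.95],
    [-1,-0.67,-0.25,0],
    [-1,-0.67,-0.25,0],
    [-1,-0.67,-0.25,0],
    [-1,-0.67,-0.25,0],
    [-1,-0.67,-0.25,0],
    [-1,-0.67,-0.25,0],
    [-1,-0.67,-0.25,0]
  ],
  "claw": 1
}}

```text
t: 0.95
position: [0.3476, 0.284, 0.3329]
tcp_rot: [-0.0, 0.286, 0.958, -0.0]
contact_force: [0.7, 0.2, -0.1]
width: 0.0857
grasp_force: 0.0
```

Request:
{"op": "jog_arm", "data": {
  "series": [
    [-1,-0.67,-0.2,0],
    [-1,-0.67,-0.2,0],
    [-1,-0.67,-0.2,0],
    [-1,-0.67,-0.2,0],
    [-1,-0.67,-0.2,0],
    [-1,-0.67,-0.2,0],
    [-1,-0.67,-0.2,0],
    [0,0,0,0]
  ]
}}

```text
t: 1.75
position: [0.4472, 0.0496, 0.3751]
tcp_rot: [0.001, 0.289, 0.957, -0.001]
contact_force: [0.1, 0.3, 0.3]
width: 0.0853
grasp_force: 0.0
```

Run:
```python
from h import *
grab('wrist','w1')
```

```text
(no output)
```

View pics/w1.png

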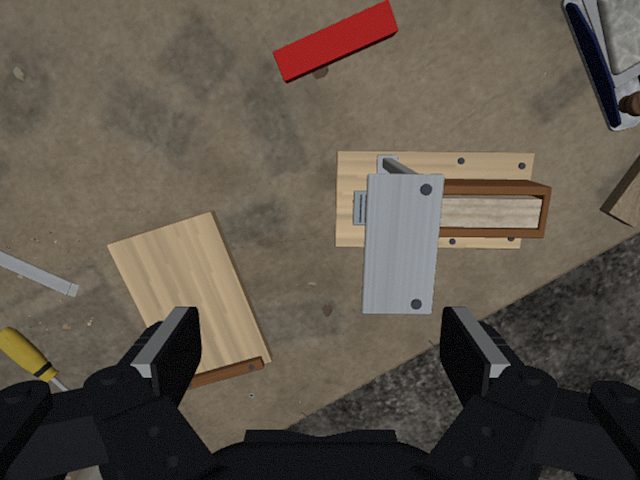

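The wrist view shows the nest base with corners (337,151), (534,153), (520,248) and (336,247). The canopy corners are (369,174), (443,174), (431,314) and (363,313), and the tab peeks out at (360,208). The blank lies in the trough around (492,212), and the board corners are (211,211), (108,245) and (271,362).

Run:
```python
from h import *
from fit import fit
g=lambda u,v,z:ray('w1',u,v,z)[:2]
p,d,P,Rm,e,K=load('w1')
print('z base',P[242,400,2],P[160,440,2],'can',P[240,400,2],'board',P[260,180,2],'blank',P[212,490,2],'tab',P[208,358],'wall',P[234,490,2],'table',P[100,200,2])
bz=np.median(P[238:246,345:360,2]);print(bz)
base=[g(534.5,152.5,.012),g(521,248,.012),g(335.5,247.5,.012),g(336.5,151,.012)]
can=[g(443.5,174,.195),g(431.5,314.5,.195),g(362.5,313,.195),g(368.5,173.5,.195)]
# nest +y is image up
bm=[(.1175,.06),(.1175,-.06),(-.1175,-.06),(-.1175,.06)];cm=[(-.052,.058),(-.052,-.058),(-.110,-.058),(-.110,.058)]
print(fit(bm,base));print(fit(cm,can))
wal=[g(550.5,187,.064),g(543,238,.064)];print(fit([(.105,.029),(.105,-.029)],wal))
bd=[g(211,211,.018),g(107.5,245,.018),g(271,362,.018)]
print('board',fit([(-.11,.07),(-.11,-.07),(.11,.07)],bd))
```

```text
z base 0.1953760302384459 0.005944422364995983 can 0.19505651227711235 board 0.01829835132209645 blank 0.0696267388996194 tab [0.49163843 0.07136175 0.05259422] wall 0.06551511084209977 table -0.0001668954249168797
0.00816511978878276
(np.float64(56.23873315025038), array([0.54385537, 0.14881   ]), array([[ 0.0002, -0.002 ],
       [-0.0009,  0.0001],
       [ 0.0001,  0.0014],
       [ 0.0006,  0.0004]]))
(np.float64(56.064354375191236), array([0.54888222, 0.15605423]), array([[-0.0003, -0.0012],
       [-0.0001, -0.0003],
       [-0.0004,  0.001 ],
       [ 0.0009,  0.0005]]))
(np.float64(57.3053521308431), array([0.55125021, 0.15274754]), array([[ 0.0003, -0.0002],
       [-0.0003,  0.0002]]))
board (np.float64(-16.122885682443286), array([ 0.49131459, -0.17773238]), array([[-0.0005, -0.0002],
       [ 0.0016,  0.0008],
       [-0.0011, -0.0005]]))
```

Run:
```python
from h import *
p,d,P,Rm,e,K=load('side0')
Q=np.array([0.24881619,0.5180184,0.24969797]);T=rot([-1.55e-4,.222038,.975038,-6.3e-4])
q=(P-Q)@T; m=(d>0)&(abs(q[...,0])<.06)&(abs(q[...,1])<.1)
for a in np.arange(-.15,.03,.005):
    k=m&(q[...,2]>=a)&(q[...,2]<a+.005)
    if k.any():print(round(a,3),k.sum(),'x',q[k][:,0].min().round(3),q[k][:,0].max().round(3),'y',q[k][:,1].min().round(3),q[k][:,1].max().round(3))
n=np.array([.556,.831]);c=np.array([.504,.088])
for u,v in((353,207),(353,191),(353,224)):
    r=ray('w1',u,v,.052)[:2]-c;print('tab s,y',r@n,r@[-n[1],n[0]])
s=env.observe();r=s['position'][:2]-c;print('tool s,y',r@n,r@[-n[1],n[0]],s['tcp_rot'],s['qpos'])
w=load('w1');print('min z in canopy underside? ')
```

```text
-0.15 42 x -0.04 0.029 y -0.039 0.004
-0.145 37 x -0.039 0.03 y -0.042 -0.0
-0.14 34 x -0.04 0.03 y -0.039 0.005
-0.135 42 x -0.039 0.031 y -0.044 0.003
-0.13 38 x -0.04 0.033 y -0.042 -0.004
-0.125 37 x -0.04 0.035 y -0.043 0.002
-0.12 38 x -0.038 0.027 y -0.041 0.012
-0.115 24 x -0.038 0.03 y -0.039 -0.004
-0.11 11 x -0.013 0.006 y -0.044 -0.022
-0.105 33 x -0.015 0.01 y -0.074 0.023
-0.1 30 x -0.016 0.01 y -0.075 0.062
-0.095 39 x -0.023 0.008 y -0.074 0.059
-0.09 28 x -0.022 0.011 y -0.076 0.06
-0.085 29 x -0.022 0.011 y -0.075 0.059
-0.08 30 x -0.021 0.011 y -0.075 0.07
-0.075 23 x -0.019 0.01 y -0.075 0.069
-0.07 31 x -0.02 0.01 y -0.075 0.07
-0.065 21 x -0.019 0.008 y -0.077 0.069
-0.06 28 x -0.018 0.01 y -0.073 0.06
-0.055 30 x -0.015 0.009 y -0.077 0.067
-0.05 26 x -0.015 0.01 y -0.077 0.073
-0.045 17 x -0.017 0.003 y -0.075 0.073
-0.04 13 x -0.014 0.003 y -0.061 0.052
-0.035 18 x -0.013 0.007 y -0.059 0.054
-0.03 23 x -0.012 0.007 y -0.06 0.047
-0.025 22 x -0.013 0.008 y -0.063 0.052
-0.02 21 x -0.013 0.01 y -0.062 0.049
-0.015 20 x -0.013 0.007 y -0.057 0.049
-0.01 20 x -0.013 0.006 y -0.058 0.05
-0.005 16 x -0.013 0.007 y -0.056 0.052
0.0 9 x -0.012 0.005 y -0.052 0.049
tab s,y -0.026280251752981976 0.0020147610646031352
tab s,y -0.026766325437361276 0.020098758760070366
tab s,y -0.02575146690900281 -0.017658272484062598
tool s,y -0.06260874831796587 0.027472692737926643 [-9.40603906e-05  2.87951172e-01  9.57645087e-01  3.33707872e-05] [ 8.86026010e-02  5.97217525e-02  1.58769473e+00  1.32248201e-04
  1.49432603e+00 -8.98030429e-01]
min z in canopy underside?
```

Request:
{"op": "jog_arm", "data": {
  "series": [
    [-0.9,-0.9,0,0],
    [0,-0.85,0,0],
    [0,0,1,0],
    [0,0,1,0],
    [0,0,1,0],
    [0,0,1,0],
    [0,0,1,0],
    [0,0,1,0]
  ]
}}

```text
t: 2.6
position: [0.439, -0.0048, 0.1935]
tcp_rot: [-0.0, 0.286, 0.958, 0.0]
contact_force: [0.9, -0.0, 0.3]
width: 0.0852
grasp_force: 0.0
```

Request:
{"op": "jog_arm", "data": {
  "series": [
    [0,0,1,0],
    [0,0,1,0],
    [0,0,1,0],
    [0,0,1,0],
    [0,0,0,0],
    [0,0,0,0]
  ]
}}

```text
t: 3.2
position: [0.4395, -0.0053, 0.075]
tcp_rot: [-0.0, 0.286, 0.958, 0.0]
contact_force: [-0.0, 0.7, 0.1]
width: 0.0856
grasp_force: 0.0
```

Run:
```python
from h import *
n=np.array([.556,.831]);c=np.array([.504,.088])
s=env.observe();r=s['position'][:2]-c;print('tool s,y',r@n,r@[-n[1],n[0]],s['position'])
grab('wrist','w2');grab('side','s2')
a=cv2.imread('pics/s2.png')[170:300,250:390];cv2.imwrite('pics/c3.png',np.hstack([cv2.resize(a,(420,390)),cv2.resize(cv2.imread('pics/w2.png'),(380,390))]))
```

```text
tool s,y -0.11338754320428358 0.0017236632619193435 [ 0.43950462 -0.00529496  0.0749889 ]
```

View pics/c3.png

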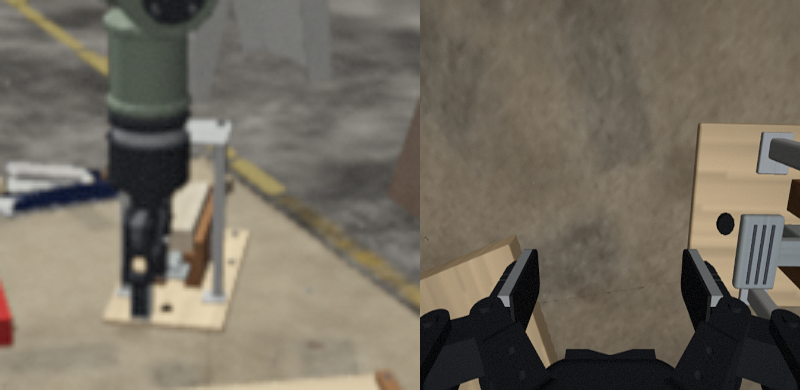

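The side crop (left) shows the gripper in front of the nest. The wrist crop (right) shows the tab at about (757,255), just ahead of the right-hand finger and in line with it. I'll slide the finger in under the canopy, above the tab.

Request:
{"op": "jog_arm", "data": {
  "series": [
    [-0.03,0,0.43,0],
    [0,0.5,0,0],
    [0,0.5,0,0],
    [0,0.25,0,0],
    [0,0,0,0]
  ]
}}

```text
t: 3.8
position: [0.4625, 0.0261, 0.0626]
tcp_rot: [0.001, 0.285, 0.958, 0.0]
contact_force: [0.2, -0.8, -0.3]
width: 0.0853
grasp_force: 0.0
```

Request:
{"op": "jog_arm", "data": {
  "series": [
    [0,0.13,0,0],
    [0,0,0,0],
    [0,0,0,0]
  ]
}}

```text
t: 4.1
position: [0.4629, 0.028, 0.0619]
tcp_rot: [-0.0, 0.286, 0.958, -0.0]
contact_force: [-0.2, -0.9, 0.6]
width: 0.0852
grasp_force: 0.0
```

Request:
{"op": "jog_arm", "data": {
  "series": [
    [0,0,0.15,0],
    [0,0,0.15,0],
    [0,0,0.1,0],
    [0,0,0.1,0],
    [0,0,0,0]
  ]
}}

```text
t: 4.6
position: [0.4624, 0.0272, 0.0466]
tcp_rot: [-0.001, 0.286, 0.958, -0.001]
contact_force: [-1.6, -1.7, 2.6]
width: 0.0853
grasp_force: 1.6
```

Run:
```python
from h import *
grab('wrist','w3');print(env.observe()['contact_force'],env.observe()['wrist_torque'])
p,d,P,*_=load('w3');a=cv2.imread('pics/w3.png');cv2.imwrite('pics/c4.png',cv2.resize(a[100:420,320:640],(500,500)))
```

```text
[-2.95442306 -2.35094803  2.4281346 ] [-0.17777301  0.08113856 -0.02146052]
```

View pics/c4.png

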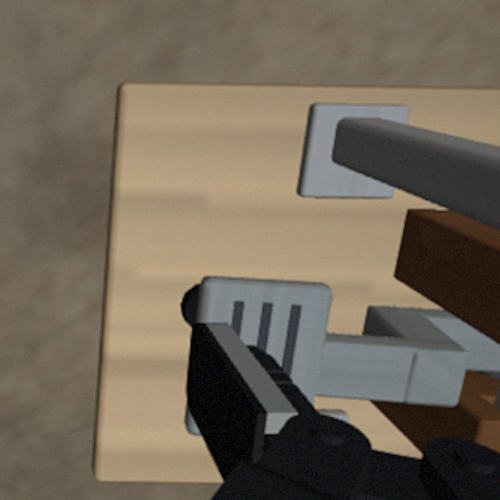

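The crop shows the fingertip over the front part of the tab, at about (230,380), and contact has begun. I'll continue gently.

Request:
{"op": "jog_arm", "data": {
  "series": [
    [0,0,0.1,0],
    [0,0,0.1,0],
    [0,0,0,0]
  ]
}}

```text
t: 4.95
position: [0.4623, 0.0274, 0.0406]
tcp_rot: [-0.001, 0.286, 0.958, -0.001]
contact_force: [-1.8, -3.1, 3.3]
width: 0.0855
grasp_force: 2.2
```

Run:
```python
from h import *
grab('wrist','w4')
p,d,P,*_=load('w4');a=cv2.imread('pics/w4.png');b=cv2.imread('pics/w3.png')
cv2.imwrite('pics/c5.png',np.hstack([cv2.resize(i[230:400,420:590],(400,400)) for i in(b,a)]))
```

```text
(no output)
```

View pics/c5.png

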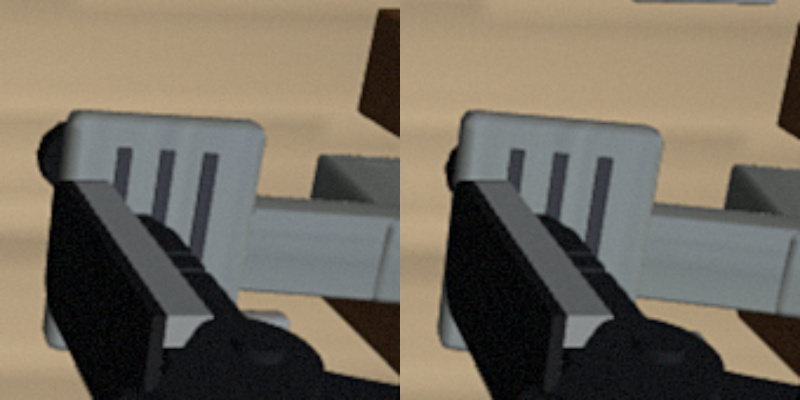

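Request:
{"op": "jog_arm", "data": {
  "series": [
    [0,0,0.1,0],
    [0,0,0.1,0],
    [0,0,0.1,0],
    [0,0,0.1,0],
    [0,0,0,0]
  ]
}}

```text
t: 5.5
position: [0.4622, 0.0275, 0.0285]
tcp_rot: [-0.001, 0.286, 0.958, -0.001]
contact_force: [-3.4, -3.1, 3.1]
width: 0.0854
grasp_force: 2.3
```

Request:
{"op": "jog_arm", "data": {
  "series": [
    [0,0,0.1,0],
    [0,0,0.1,0],
    [0,0,0,0]
  ]
}}

```text
t: 5.8
position: [0.4625, 0.0278, 0.0225]
tcp_rot: [-0.001, 0.286, 0.958, -0.0]
contact_force: [-2.5, -3.1, 2.7]
width: 0.0853
grasp_force: 1.8
```

```bash
cat > blk.py <<'E'
from h import *
def prof(fn):
    n=np.array([.558,.830]);o=np.array([.549,.155])
    p,d,P,*_=load(fn);r=P[...,:2]-o;x=r@n;y=r@np.array([-n[1],n[0]]);z=P[...,2]
    m=(d>0)&(abs(y)<.013)&(x>-.13)&(x<.13)&(z<.17)
    for a in np.arange(-.13,.13,.02):
        k=m&(x>=a)&(x<a+.02)
        if k.sum()>3:print(round(a+.01,3),k.sum(),'z',np.percentile(z[k],[5,50,95]).round(3),'y',y[k].mean().round(3))
E
python3 - <<'E'
from blk import *
grab('top','t2');prof('t2');print();prof('top0')
E
```

```text
-0.12 12 z [-0.001  0.009  0.046] y 0.008
-0.1 32 z [0.006 0.05  0.079] y 0.008
-0.04 15 z [0.068 0.076 0.084] y -0.0
-0.02 49 z [0.071 0.08  0.087] y -0.0
0.0 52 z [0.068 0.087 0.097] y 0.001
0.02 57 z [0.039 0.095 0.105] y 0.001
0.04 60 z [0.039 0.104 0.113] y 0.001
0.06 64 z [0.03  0.113 0.123] y 0.001
0.08 40 z [0.011 0.102 0.119] y 0.002
0.1 41 z [0.012 0.056 0.068] y -0.0
0.12 20 z [-0.005  0.003  0.013] y -0.0

-0.12 44 z [-0.004  0.007  0.015] y -0.0
-0.1 40 z [0.004 0.043 0.058] y 0.002
-0.04 14 z [0.061 0.069 0.074] y -0.002
-0.02 48 z [0.063 0.07  0.076] y 0.0
0.0 43 z [0.063 0.07  0.079] y -0.001
0.02 49 z [0.062 0.069 0.076] y 0.001
0.04 50 z [0.055 0.069 0.077] y 0.0
0.06 46 z [0.062 0.07  0.077] y 0.001
0.08 50 z [0.062 0.07  0.076] y 0.001
0.1 40 z [0.051 0.066 0.072] y 0.0
0.12 21 z [-0.007 -0.002  0.005] y -0.0
```

It works: the blank is already tipped about 22 degrees. I'll keep pressing to the stop.

Request:
{"op": "jog_arm", "data": {
  "series": [
    [0,0,0.1,0],
    [0,0,0.07,0],
    [0,0,0,0]
  ]
}}

```text
t: 6.15
position: [0.4629, 0.028, 0.0201]
tcp_rot: [0.0, 0.286, 0.958, 0.0]
contact_force: [-10.9, -5.8, 29.5]
width: 0.0853
grasp_force: 15.6
```

Request:
{"op": "jog_arm", "data": {
  "series": [
    [0,0,0.06,0],
    [0,0,0.03,0],
    [0,0,0,0]
  ]
}}

```text
t: 6.45
position: [0.4631, 0.0281, 0.0195]
tcp_rot: [0.001, 0.286, 0.958, 0.001]
contact_force: [-16.7, -7.0, 50.4]
width: 0.0854
grasp_force: 25.9
```

At the stop, since the force rises sharply. I'll back off straight up to unload, then out from under the canopy.

Request:
{"op": "jog_arm", "data": {
  "series": [
    [0,0,-0.25,0],
    [0,-0.2,-0.25,0],
    [0,-0.8,-0.3,0],
    [0,-0.8,-0.3,0],
    [0,-0.5,0,0],
    [0,0,0,0]
  ]
}}

```text
t: 7.05
position: [0.4242, -0.0304, 0.048]
tcp_rot: [-0.0, 0.287, 0.958, 0.0]
contact_force: [-0.3, -0.5, 0.1]
width: 0.0855
grasp_force: 0.0
```

Request:
{"op": "jog_arm", "data": {
  "series": [
    [0,0,-1,0],
    [0,0,-1,0],
    [0,0,-1,0],
    [0,0,-1,1],
    [0,0,-1,1],
    [0,0,-1,1],
    [0,0,-1,1],
    [0,0,0,1]
  ]
}}

```text
t: 7.85
position: [0.4281, -0.0291, 0.2618]
tcp_rot: [0.004, 0.599, 0.801, 0.003]
contact_force: [0.0, 0.2, -0.7]
width: 0.0852
grasp_force: 0.0
```

Run:
```python
from blk import *
grab('top','t3');prof('t3');s=env.observe();print(s['position'],s['qpos'],s['t'])
```

```text
-0.12 46 z [-0.003  0.007  0.015] y -0.0
-0.1 40 z [0.008 0.016 0.028] y 0.0
-0.04 14 z [0.07  0.074 0.079] y 0.002
-0.02 52 z [0.064 0.079 0.087] y 0.0
0.0 55 z [0.056 0.09  0.098] y 0.001
0.02 55 z [0.041 0.099 0.107] y 0.002
0.04 60 z [0.041 0.106 0.118] y 0.001
0.06 62 z [0.034 0.117 0.128] y 0.001
0.08 41 z [0.004 0.103 0.121] y 0.002
0.1 45 z [0.009 0.056 0.069] y -0.001
0.12 24 z [-0.007 -0.002  0.008] y -0.001
[ 0.42699119 -0.02906323  0.25989995] [-9.53530736e-02  7.65032154e-02  1.85610297e+00  7.94760000e-04
  1.20395600e+00 -3.79196856e-01] 7.9
```

The rocker is at its stop: the blank is tipped 25.4° and the tab is at z≈0.016. I'll rotate the tool and go to grasp the blank.

Request:
{"op": "jog_arm", "data": {
  "series": [
    [0,0,-0.5,1],
    [0,0,0,1],
    [0,0,0,1],
    [0,0,0,1],
    [0,0,0,1],
    [0,0,0,1],
    [0,0,0,0.3],
    [0,0,0,0]
  ]
}}

```text
t: 8.7
position: [0.4253, -0.0291, 0.2722]
tcp_rot: [-0.001, 0.881, 0.473, -0.0]
contact_force: [1.2, 1.1, -0.4]
width: 0.0854
grasp_force: 0.0
```

Request:
{"op": "jog_arm", "data": {
  "series": [
    [1,0,0,0],
    [1,0,0,0],
    [1,0,0,0],
    [1,0,0,0],
    [1,0,0,0],
    [1,0,0,0],
    [1,0,0,0],
    [1,0,0,0]
  ]
}}

```text
t: 9.5
position: [0.5588, 0.1717, 0.2722]
tcp_rot: [-0.0, 0.881, 0.474, -0.001]
contact_force: [1.3, -0.7, -0.5]
width: 0.0856
grasp_force: 0.0
```

Request:
{"op": "jog_arm", "data": {
  "series": [
    [0.4,0,0,0],
    [0,0,0,0],
    [0,0,0,0]
  ]
}}

```text
t: 9.8
position: [0.5643, 0.1796, 0.2726]
tcp_rot: [0.0, 0.881, 0.473, -0.001]
contact_force: [-0.1, 0.1, 0.7]
width: 0.085
grasp_force: 0.0
```

Run:
```python
from blk import *
s=env.observe();n=np.array([.558,.830]);o=np.array([.549,.155]);r=s['position'][:2]-o
print(s['position'],r@n,r@[-n[1],n[0]],s['tcp_rot'],np.degrees(2*np.arctan2(s['tcp_rot'][2],s['tcp_rot'][1])))
grab('wrist','w5');prof('w5')
p,d,P,*_=load('w5');r=P[...,:2]-o;x=r@n;y=r@np.array([-n[1],n[0]])
pale=(d>0)&(abs(y)<.03)&(x>-.05)&(x<.12)&(P[...,2]>.075)&(P[...,2]<.14)
q=np.stack([x,y],-1)[pale].astype(np.float32)*1000;print(cv2.minAreaRect(q))
```

```text
[0.56433317 0.17964343 0.27257883] 0.029009960295512078 0.0010245050218325197 [ 2.87634268e-05  8.81278102e-01  4.72597213e-01 -8.83789301e-04] 56.406063528906444
-0.12 295 z [0.    0.008 0.009] y 0.0
-0.1 292 z [0.014 0.019 0.023] y 0.0
-0.08 433 z [0.008 0.024 0.03 ] y 0.0
-0.06 83 z [0.032 0.034 0.037] y 0.0
-0.04 447 z [0.068 0.072 0.075] y 0.0
-0.02 573 z [0.076 0.08  0.084] y -0.0
0.0 667 z [0.085 0.09  0.094] y 0.0
0.02 756 z [0.095 0.099 0.103] y -0.0
0.04 870 z [0.104 0.108 0.113] y 0.0
0.06 1031 z [0.113 0.118 0.122] y -0.0
0.08 1229 z [0.008 0.102 0.12 ] y -0.0
0.1 722 z [0.007 0.039 0.065] y -0.0
0.12 643 z [-0.001  0.001  0.002] y 0.0
((24.83453369140625, -0.1288299560546875), (32.072105407714844, 116.31964874267578), 89.70867919921875)
```

Request:
{"op": "jog_arm", "data": {
  "series": [
    [0.2,0.04,1,0],
    [0,0,1,0],
    [0,0,1,0],
    [0,0,1,0],
    [0,0,1,0],
    [0,0,0.8,0],
    [0,0,0.35,0],
    [0,0,0,0]
  ]
}}

```text
t: 10.65
position: [0.5683, 0.1835, 0.0877]
tcp_rot: [-0.0, 0.882, 0.472, -0.001]
contact_force: [0.3, 0.1, 0.7]
width: 0.0852
grasp_force: 0.0
```

Request:
{"op": "jog_arm", "data": {
  "series": [
    [0,0,0,0],
    [0,0,0,0],
    [0,0,0,0],
    [0,0,0,0],
    [0,0,0,0],
    [0,0,0,0],
    [0,0,0,0],
    [0,0,0,0]
  ],
  "claw": 0.2,
  "newtons": 25
}}

```text
t: 11.45
position: [0.5698, 0.1847, 0.0895]
tcp_rot: [0.0, 0.881, 0.472, 0.001]
contact_force: [-0.4, -0.3, 5.1]
width: 0.0316
grasp_force: 31.0
```

Request:
{"op": "jog_arm", "data": {
  "series": [
    [0,0,-0.5,0],
    [0,0,-1,0],
    [0,0,-1,0],
    [0,0,-1,0],
    [0,0,-1,0],
    [0,0,0,0]
  ]
}}

```text
t: 12.05
position: [0.5712, 0.1852, 0.2276]
tcp_rot: [0.001, 0.882, 0.472, 0.004]
contact_force: [0.4, 0.6, -1.0]
width: 0.0313
grasp_force: 30.7
```

Run:
```python
from blk import *
s=env.observe();print(s['position'],s['width'],s['grasp_force'],np.degrees(s['qpos']).round(1))
grab('side','s6');grab('wrist','w6')
p,d,P,*_=load('w6');T=rot(s['tcp_rot']);q=(P-s['position'])@T
m=(d>0)&(abs(q[...,1])<.014)&(abs(q[...,0])<.1)&(q[...,2]>-.05)&(q[...,2]<.05)
for a in np.arange(-.1,.1,.02):
    k=m&(q[...,0]>=a)&(q[...,0]<a+.02)
    if k.sum()>5:print(round(a+.01,3),k.sum(),np.percentile(q[k][:,2],[5,50,95]).round(3))
print(q[m][:,0].min(),q[m][:,0].max())
cv2.imwrite('pics/c6.png',np.hstack([cv2.resize(cv2.imread('pics/s6.png')[120:300,230:410],(400,400)),cv2.resize(cv2.imread('pics/w6.png'),(400,400))]))
```

```text
[0.57124121 0.18518342 0.22763188] 0.03127653439057797 30.67646026611328 [16.9 21.2 88.6  0.  69.7 50.5]
-0.05 281 [0.004 0.005 0.006]
-0.03 2258 [-0.005 -0.001  0.003]
-0.01 3119 [-0.014 -0.011 -0.006]
0.01 4601 [-0.024 -0.02  -0.015]
0.03 9012 [-0.029 -0.025 -0.015]
0.05 2743 [-0.013 -0.008 -0.002]
-0.04544118353480087 0.04569525405216585
```

View pics/c6.png

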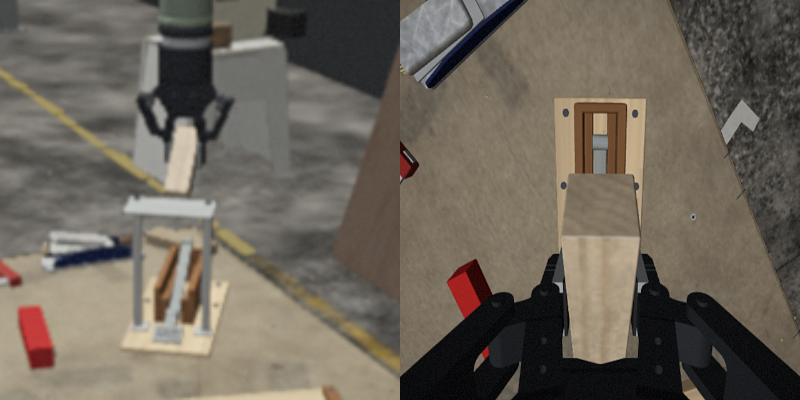

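The blank is held with its far end up (end face at about (600,200) in the wrist half of the image). The nest is empty and the rocker is still tipped. I'll lift, turn and carry it to the board.

Request:
{"op": "jog_arm", "data": {
  "series": [
    [0,0,-1,0],
    [0,0,-1,0],
    [0,0,-0.5,1],
    [0,0,0,1],
    [0,0,0,1],
    [0,0,0,1],
    [0,0,0,1],
    [0,0,0,1]
  ]
}}

```text
t: 12.95
position: [0.5685, 0.1843, 0.2958]
tcp_rot: [0.0, 0.998, 0.07, -0.002]
contact_force: [-0.7, 0.2, -1.3]
width: 0.0315
grasp_force: 30.5
```

Request:
{"op": "jog_arm", "data": {
  "series": [
    [0,0,0,1],
    [0,0,0,1],
    [0,0,0,1],
    [0.2,1,0,0],
    [0.2,1,0,0],
    [0.2,1,0,0],
    [0.2,1,0,0],
    [0,1,0,0]
  ]
}}

```text
t: 13.75
position: [0.5512, 0.0323, 0.2959]
tcp_rot: [0.0, 0.991, -0.136, -0.002]
contact_force: [0.6, -0.3, -0.4]
width: 0.0316
grasp_force: 30.5
```

Request:
{"op": "jog_arm", "data": {
  "series": [
    [0,1,0,0],
    [0,1,0,0],
    [0,1,0,0],
    [0,1,0,0],
    [0,1,0,0],
    [0,1,0,0],
    [0,1,0,0],
    [0,0,0,0]
  ]
}}

```text
t: 14.55
position: [0.4936, -0.1711, 0.2962]
tcp_rot: [0.0, 0.99, -0.138, -0.002]
contact_force: [-1.1, 0.6, -0.5]
width: 0.0314
grasp_force: 30.6
```

Run:
```python
from h import *
s=env.observe();print(s['position'],s['width'],np.degrees(2*np.arctan2(s['tcp_rot'][2],s['tcp_rot'][1])),s['t'])
grab('wrist','w7')
```

```text
[ 0.49358863 -0.17114354  0.2961976 ] 0.031419378860588904 -15.880475153808593 14.55
```

View pics/w7.png

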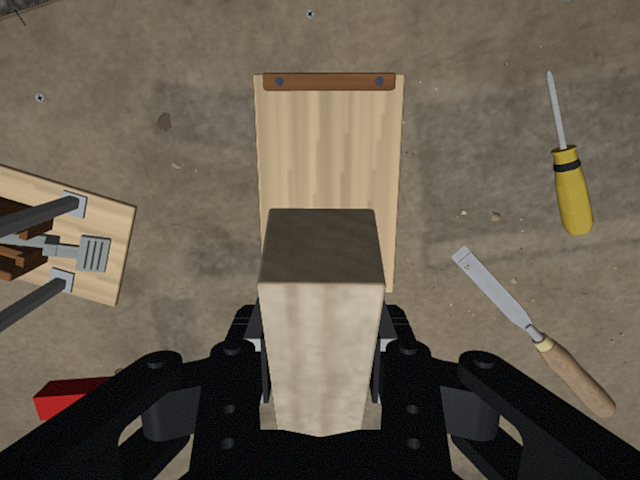

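The wrist view shows the strip's near edge from (264,90) to (395,90), the board's far corners at (254,74) and (404,76), and the blank held above the board in line with it.

Run:
```python
from h import *
from fit import fit
g=lambda u,v,z:ray('w7',u,v,z)[:2]
st=[g(264,73,.028),g(396,74,.028),g(263.5,90,.023),g(395,90,.023)]
m=[(.11,.06),(.11,-.06),(.095,.06),(.095,-.06)]
th,t,res=fit(m,st);print(th,t,res)
th2,t2,r2=fit([(.11,.07),(.11,-.07)],[g(254,74,.018),g(404,76,.018)]);print(th2,t2)
s=env.observe()
for TH,t in((th,t),(-15.9,np.array([.4915,-.178]))):
    a=np.radians(TH);u=np.array([np.cos(a),np.sin(a)]);r=s['position'][:2]-t;print('tool in board',r@u,r@[-u[1],u[0]])
```

```text
-16.12748282329735 [ 0.49036453 -0.17861174] [[-0.0008 -0.0009]
 [-0.0007  0.0008]
 [ 0.0006  0.0004]
 [ 0.0008 -0.0004]]
-16.612813327516438 [ 0.4897381  -0.17700905]
tool in board 0.001102319014762117 0.009749829414440457
tool in board 0.00021657975229726122 0.008845965941542902
```

Request:
{"op": "jog_arm", "data": {
  "series": [
    [0.8,0.3,0,0],
    [0,0,1,0],
    [0,0,1,0],
    [0,0,1,0],
    [0,0,1,0],
    [0,0,1,0],
    [0,0,1,0],
    [0,0,1,0]
  ],
  "newtons": 20
}}

```text
t: 15.4
position: [0.5154, -0.1822, 0.0863]
tcp_rot: [-0.001, 0.991, -0.136, -0.001]
contact_force: [-0.6, 0.0, -1.9]
width: 0.0317
grasp_force: 30.6
```

Request:
{"op": "jog_arm", "data": {
  "series": [
    [0,0,0.2,0],
    [0,0,0.2,0],
    [0,0,0,0]
  ]
}}

```text
t: 15.7
position: [0.5162, -0.1834, 0.0766]
tcp_rot: [-0.0, 0.991, -0.136, 0.0]
contact_force: [-0.9, 1.0, -0.5]
width: 0.032
grasp_force: 30.5
```

Request:
{"op": "jog_arm", "data": {
  "series": [
    [0,0,0.15,0],
    [0.12,0,0.17,0],
    [0.12,0,0.17,0],
    [0,0,0,0]
  ]
}}

```text
t: 16.1
position: [0.5237, -0.1858, 0.062]
tcp_rot: [-0.0, 0.991, -0.137, 0.001]
contact_force: [0.9, 0.9, 2.1]
width: 0.0318
grasp_force: 30.1
```

Request:
{"op": "jog_arm", "data": {
  "series": [
    [0.1,0,0.17,0],
    [0.1,0,0.2,0],
    [0,0,0,0]
  ]
}}

```text
t: 16.4
position: [0.5294, -0.1875, 0.0502]
tcp_rot: [0.0, 0.991, -0.136, 0.001]
contact_force: [1.3, 1.1, 0.6]
width: 0.0321
grasp_force: 29.8
```

Rotating nicely in the grip. Lowering on.

Request:
{"op": "jog_arm", "data": {
  "series": [
    [0.06,0,0.17,0],
    [0.05,0,0.13,0],
    [0,0,0.06,0],
    [0,0,0,0]
  ]
}}

```text
t: 16.8
position: [0.5323, -0.1885, 0.0399]
tcp_rot: [0.0, 0.991, -0.136, 0.0]
contact_force: [1.9, -0.2, 1.8]
width: 0.0314
grasp_force: 29.9
```

```bash
cat > bb.py <<'E'
from h import *
def chk(fn,org=(.4904,-.1782),th=-16.1):
    a=np.radians(th);u=np.array([np.cos(a),np.sin(a)]);v=np.array([-u[1],u[0]])
    s=env.observe();r=s['position'][:2]-org;print('tool',r@u,r@v,s['position'][2],s['contact_force'].round(1),s['t'])
    p,d,P,*_=load(fn);r=P[...,:2]-np.array(org);x=r@u;y=r@v;z=P[...,2]
    for b in np.arange(-.08,.12,.01):
        k=(d>0)&(abs(y)<.012)&(x>=b)&(x<b+.01)&(z<.12)
        if k.sum()>3:print(round(b+.005,3),k.sum(),np.percentile(z[k],[5,50,95]).round(3))
    m=(d>0)&(z>.04)&(z<.058)&(abs(y)<.04)&(x>-.08)&(x<.12)
    print(cv2.minAreaRect(np.stack([x,y],-1)[m].astype(np.float32)*1000))
E
python3 -c "
from bb import *
grab('wrist','w8');chk('w8')"
```

```text
tool 0.04267232574818738 0.0016041679109237113 0.03982216538028224 [-0.1 -0.5  1.7] 16.85
0.015 623 [0.054 0.055 0.056]
0.025 1873 [0.054 0.055 0.056]
0.035 1985 [0.055 0.056 0.057]
0.045 2211 [0.056 0.057 0.058]
0.055 8484 [0.057 0.1   0.107]
0.065 3625 [0.057 0.058 0.114]
0.075 2883 [0.058 0.059 0.06 ]
0.085 4854 [0.018 0.048 0.06 ]
0.095 1715 [0.018 0.019 0.029]
0.105 2282 [0.027 0.028 0.029]
0.115 1905 [-0.001  0.001  0.028]
((51.198604583740234, 1.1824989318847656), (55.05803680419922, 74.35539245605469), 68.93688201904297)
```

Request:
{"op": "jog_arm", "data": {
  "series": [
    [0.03,0,0.09,0],
    [0,0,0.06,0],
    [0,0,0,0]
  ]
}}

```text
t: 17.15
position: [0.5326, -0.1886, 0.0365]
tcp_rot: [0.0, 0.991, -0.136, 0.0]
contact_force: [-0.6, -0.0, 10.6]
width: 0.0319
grasp_force: 34.3
```

Request:
{"op": "jog_arm", "data": {
  "series": [
    [0.07,0.03,0,0],
    [0.07,0,0,0],
    [0,0,0,0]
  ]
}}

```text
t: 17.45
position: [0.5328, -0.1888, 0.0364]
tcp_rot: [-0.001, 0.991, -0.136, -0.004]
contact_force: [-8.3, 5.2, 18.6]
width: 0.0315
grasp_force: 41.9
```

```bash
python3 -c "
from bb import *
grab('wrist','w9');chk('w9')"
```

```text
tool 0.0436879135304279 0.0015955032995488227 0.03640401175536199 [-8.4  4.9 18.7] 17.5
0.015 343 [0.052 0.052 0.053]
0.025 1911 [0.052 0.053 0.054]
0.035 2068 [0.052 0.053 0.054]
0.045 2238 [0.052 0.053 0.054]
0.055 7818 [0.053 0.096 0.103]
0.065 4319 [0.053 0.054 0.11 ]
0.075 2850 [0.053 0.054 0.055]
0.085 4767 [0.018 0.046 0.055]
0.095 1775 [0.018 0.02  0.029]
0.105 2426 [0.027 0.028 0.03 ]
0.115 2060 [-0.001  0.001  0.028]
((52.233787536621094, 2.5686264038085938), (72.97509765625, 54.86332321166992), 22.100112915039062)
```

Request:
{"op": "jog_arm", "data": {
  "series": [
    [-0.1,0,-0.1,0],
    [0,0,0,0],
    [0,0,0,0],
    [0,0,-0.12,0],
    [0,0,0,0]
  ],
  "claw": 0.55
}}

```text
t: 18.0
position: [0.5339, -0.1898, 0.0422]
tcp_rot: [0.0, 0.991, -0.136, 0.0]
contact_force: [0.4, -0.3, -0.9]
width: 0.0469
grasp_force: 0.0
```

```bash
python3 -c "
from bb import *
grab('wrist','w10');chk('w10');print(env.observe()['width'])"
```

```text
tool 0.04488013357263486 0.0008968806295095644 0.04209823113538064 [-0.3  0.8  0.3] 18.05
0.015 1299 [0.05  0.051 0.051]
0.025 1783 [0.05  0.051 0.051]
0.035 1879 [0.05  0.051 0.051]
0.045 2023 [0.05  0.051 0.051]
0.055 8122 [0.05  0.102 0.109]
0.065 2826 [0.05  0.051 0.117]
0.075 2461 [0.05  0.051 0.051]
0.085 3908 [0.018 0.047 0.051]
0.095 1628 [0.018 0.02  0.029]
0.105 2195 [0.027 0.028 0.03 ]
0.115 1901 [-0.001  0.001  0.028]
((49.69587707519531, 1.6646347045898438), (64.51039123535156, 78.58903503417969), 59.219364166259766)
0.047128986704712335
```

The blank lies flat, top at z≈0.0505. I'll regrip it and push it up to the strip.

Request:
{"op": "jog_arm", "data": {
  "series": [
    [0,0,0,0],
    [0,0,0,0],
    [0,0,0,0],
    [0,0,0,0],
    [0.07,0,0,0],
    [0.07,0,0,0],
    [0,0,0,0]
  ],
  "claw": 0.2,
  "newtons": 20
}}

```text
t: 18.75
position: [0.5381, -0.1909, 0.0421]
tcp_rot: [0.0, 0.991, -0.136, 0.0]
contact_force: [0.7, -0.8, -0.2]
width: 0.0318
grasp_force: 20.9
```

Request:
{"op": "jog_arm", "data": {
  "series": [
    [0.05,0,0,0],
    [0.05,0,0,0],
    [0,0,0,0]
  ]
}}

```text
t: 19.05
position: [0.5408, -0.1917, 0.0421]
tcp_rot: [0.0, 0.991, -0.136, 0.0]
contact_force: [-0.3, 0.9, 1.5]
width: 0.0318
grasp_force: 20.9
```

Request:
{"op": "jog_arm", "data": {
  "series": [
    [0.05,0,0,0],
    [0.05,0,0,0],
    [0,0,0,0]
  ]
}}

```text
t: 19.35
position: [0.543, -0.1923, 0.042]
tcp_rot: [-0.0, 0.991, -0.136, -0.001]
contact_force: [-3.1, 0.4, 2.7]
width: 0.0321
grasp_force: 21.1
```

Request:
{"op": "jog_arm", "data": {
  "series": [
    [0.05,0,0,0],
    [0,0,0,0]
  ]
}}

```text
t: 19.55
position: [0.543, -0.1923, 0.0421]
tcp_rot: [-0.0, 0.991, -0.136, -0.002]
contact_force: [-6.3, 0.4, 6.9]
width: 0.032
grasp_force: 21.6
```

Request:
{"op": "jog_arm", "data": {
  "series": [
    [0.05,0,0,0],
    [0,0,0,0],
    [0,0,0,0]
  ]
}}

```text
t: 19.85
position: [0.5431, -0.1924, 0.0421]
tcp_rot: [-0.001, 0.991, -0.136, -0.004]
contact_force: [-8.6, 2.3, 8.9]
width: 0.0317
grasp_force: 21.9
```

Request:
{"op": "jog_arm", "data": {
  "series": [
    [0,0,0,0],
    [0,0,0,0],
    [0,0,0,0],
    [0,0,0,0],
    [0,0,-0.5,0],
    [0,0,-1,0],
    [0,0,-1,0],
    [0,0,-1,0]
  ],
  "claw": 0.8
}}

```text
t: 20.65
position: [0.5464, -0.1932, 0.148]
tcp_rot: [-0.0, 0.991, -0.136, 0.0]
contact_force: [0.1, -0.1, 0.2]
width: 0.0685
grasp_force: 0.0
```

Request:
{"op": "jog_arm", "data": {
  "series": [
    [-1,0,-1,0],
    [-1,0,-1,0],
    [-1,0,-1,0],
    [0,0,-1,0],
    [0,0,0,0]
  ]
}}

```text
t: 21.15
position: [0.4611, -0.1696, 0.2717]
tcp_rot: [0.001, 0.991, -0.136, 0.005]
contact_force: [-0.2, 0.6, -0.1]
width: 0.0684
grasp_force: 0.0
```

```bash
python3 -c "
from bb import *
grab('wrist','w11');chk('w11')
p,d,P,*_=load('w11');o=np.array([.4904,-.1782]);a=np.radians(-16.1);u=np.array([np.cos(a),np.sin(a)]);r=P[...,:2]-o;x=r@u;y=r@np.array([-u[1],u[0]]);z=P[...,2]
for lo,hi,n in((.044,.056,'blank'),(.0245,.032,'strip')):
    m=((d>0)&(z>lo)&(z<hi)&(abs(y)<.08)&(x>-.06)&(x<.13)).astype(np.uint8);m=cv2.morphologyEx(m,cv2.MORPH_OPEN,np.ones((5,5)))>0
    print(n,cv2.minAreaRect(np.stack([x,y],-1)[m].astype(np.float32)*1000),(x[m].min(),x[m].max()))
"
```

```text
tool -0.031192570767234598 0.00026833830217694825 0.26933634290073494 [-0.3  0.7  0.5] 21.2
-0.075 236 [0.017 0.019 0.02 ]
-0.065 253 [0.017 0.018 0.02 ]
-0.055 256 [0.017 0.018 0.02 ]
-0.045 238 [0.017 0.018 0.02 ]
-0.035 123 [0.049 0.05  0.051]
-0.025 324 [0.049 0.051 0.052]
-0.015 324 [0.049 0.05  0.052]
-0.005 322 [0.049 0.051 0.052]
0.005 350 [0.049 0.05  0.052]
0.015 366 [0.049 0.05  0.052]
0.025 350 [0.049 0.051 0.052]
0.035 377 [0.049 0.05  0.052]
0.045 359 [0.049 0.05  0.052]
0.055 394 [0.049 0.05  0.052]
0.065 405 [0.049 0.05  0.052]
0.075 387 [0.049 0.05  0.052]
0.085 419 [0.049 0.05  0.052]
0.095 275 [0.028 0.05  0.052]
0.105 377 [0.027 0.028 0.03 ]
0.115 163 [-0.001  0.001  0.028]
((30.85671615600586, 0.8919868469238281), (129.70701599121094, 32.0860595703125), 0.3501395583152771)
blank ((30.85671615600586, 0.8919868469238281), (129.70701599121094, 32.0860595703125), 0.3501395583152771) (np.float64(-0.03400073211831687), np.float64(0.09580417734762471))
strip ((103.27538299560547, -0.15990829467773438), (14.886587142944336, 120.01935577392578), 0.3984173536300659) (np.float64(0.0956347820180276), np.float64(0.11090464949362805))
```

View pics/w11.png

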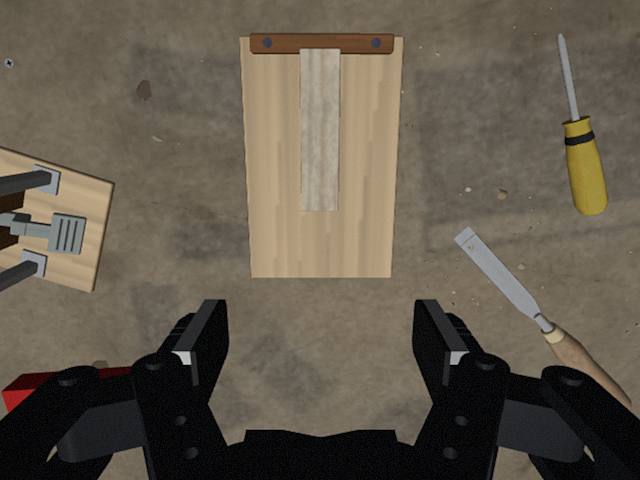

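The blank lies flat on the board and parallel to it. Its end is at x≈0.0958, against the strip face at x≈0.0956, shown at (320,50) in the picture. The screwdriver is undisturbed, so I'm handing in.

```bash
python3 -c "
from rig import env
print(env.close_job())"
```

```text
the job is handed in; nothing more can be done
None
```

I pressed the tab to its stop (peak about 50 N vertical, roughly 54 N in all, under the 60 N limit), took the blank out, laid it flat along the board against the stop strip, let go, and handed the job in at about 21 s.

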